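Seat and clamp the rubber bush in the test jig

ROBOT

A 7-joint arm with a two-finger parallel gripper is mounted at the origin on the work surface. World frame = base frame: x ahead of the robot, y to its left, z up, the work surface at z = 0. Lengths are in m, angles in rad, forces in N, time in s.
With the tool pointing down it reaches from about 0.4 to 0.85 m from the base axis. Payload 10.4 kg.
Tool frame: the origin (TCP) lies on the centre line of the jaws, within the pads' length; the fingertips stand 11 mm ahead of it and the grasp point (between the pads) lies 8 mm behind it; z points along the fingers, y is the line along which they close (so a half turn about z gives the same grasp; the last joint's range is limited). The gripper opens to 87 mm and grips with 3 to 60 N. Pads are 19 mm wide; open, the fingers measure 117 mm over their backs; the gripper's body (75 mm by 190 mm) begins 51 mm behind the grasp point.
Start: joints at [1.266, 0.332, -0.065, 1.46, 0.022, 1.35, -0.088], TCP at [0.174, -0.6, 0.234] pointing down, gripper open.
Joint ranges: [-2.6, 2.6], [-0.5, 2.12], [-1.47, 1.34], [0.16, 2.42], [-1.27, 4.41], [0.06, 2.06], [-2.6, 2.6]. Speed limits (rad/s): [2.22, 2.22, 2.79, 2.79, 3.14, 3.14, 3.14].

INTERFACE

Orientations are given as a unit quaternion [x, y, z, w].
In Python, from bench import r gives the robot as it stands.
- The arm moves only by the shell command python3 -m pendant 'ROWS' [OPENING] [FORCE]. ROWS is JSON, a list of rows, each a list of 4 numbers: the shift along the tool's x, y, z in m, then the turn about the tool's z in rad. A call has 1 to 8 rows; each row shifts and turns the commanded pose from where the row before left it, along the tool's axes as they then stand; what a row does not reach is not made up. A row lasts 1/12 s, in which the tool goes at most 41.7 mm and 7.16 degrees, less where a joint would pass 70% of its speed; a pose out of reach is approached as far as the arm can. A call with a gripper value outside its range is refused whole. OPENING is the opening, from 0 (shut) to 1 (fully open), set as the call begins (- or left out, the last holds). The fingers move at their own pace and stop on an object; FORCE is the grip in N (left out, the last holds). Time passes only in rows, so rows that do not move let the fingers close. It gives the time, the measured TCP pose, the force, the opening and the grip force at its end, in the units of the state.
- r.read_state(): the state, without advancing time (a new reading comes with each control period).
- r.camera(name): name is "scene" or "top"; returns a dict with "img" (400x640x3 uint8, red, green, blue), "camera_matrix" (3x3 intrinsics, pixels), "xyz" and "attitude" of the camera in the world. Camera axes: x right, y down, z forward; pixel columns grow to the right and rows downward; lengths in m; the calibration is good to about 2 mm. A picture is of the moment at which its call begins. There is no depth.
- r.close_job(): hands the job in; it is judged then, once.
Trained networks look in the newest picture that a camera, given by its name, has taken for a name from the list of things; names that differ only in an ending like _2 or _b are one class to them, and where a whole thing is asked for, a point or a joint stands for the part that bears it (a point fixed in the world has none). Each returns a list of dicts, best first, with "score" (0 to 1); they miss things now and then, are a little off and sometimes report something else, mostly with a low value. They report only what shows in the picture. A call takes as long as a camera call. They do not tell look-alikes from the thing itself.
- r.outline_of(thing, camera): "mask" (400x640 bool, what is visible of it) and "bbox" ([centre column, centre row, width, height] in pixels, round what is visible of it).
The state is a dict: "time": time; "joint_positions": joint angles; "joint_vel": joint speeds; "joint_torque": joint torques, N m; "ee_pos": TCP position; "eef_rot": TCP orientation; "ft_force": force on the tool from outside, world axes, zero at the start; "torque": the same for the moment, N m; "width": finger opening in m; "grip_force": force on a finger pad.
Only numpy, scipy, OpenCV 4.12 (cv2) and the standard library are available. Lean on these libraries where they do the work, as an engineer would, in place of code of your own. Each camera call takes 0.05 s, during which the arm holds its last target. There are 200 camera calls.

TASK

Push the flanged rubber bush along its channel in the metal jig until it sits snug against the stop, then flip the clamp's lever over past centre so that it snaps over and the clamp holds the bush down. Only push with the fingers: do not pick up or tip the bush, and leave the other things on the bench where they are.

Things in the scene. Friction and masses are not known exactly. Their poses are not given: they have to be found in the camera images.
- jig: Clamping jig, fixed to the bench: aluminium base plate 270 x 120 mm, 12 mm thick (jig x -145 to +125 mm). Origin on the bench surface under the middle of the channel, z up; x runs along the channel, away from the clamp towards the open mouth. The channel is two steel rails along x, 65 mm apart inside, from x -33 to +112 mm, tops 24 mm above the bench.
- stop_face (a point): The stop: a steel cross bar 66 mm wide at the clamp's end of the channel. This point is the middle of the upper edge of its face towards the mouth: jig x = -37 mm, y = 0, 34 mm above the bench.
- pivot (a point): Centre of the clamp's pivot pin, which lies along jig y: jig x = -85 mm, y = 0, 60 mm above the bench, between two cheek plates 36 mm long that reach 74 mm above the bench.
- bush: The bush: black rubber, loose, about 90 g, standing upright on the base plate in the channel, short of the stop. Round flange 60 mm across, 11 mm high at the bottom; above it a round body 42 mm across; 32 mm high in all. Origin at the centre of its underside (12 mm above the bench), z up. Against the stop its centre is at jig x = -7 mm.
- clamp (a joint): Angle (rad) of the over-centre clamp, lever and arm in one piece. 0: open, lever leaning 40 degrees back, away from the bush (to jig -x), arm up. About 0.70: dead centre, lever upright. About 1.40: shut, lever leaning 40 degrees to jig +x, arm's foot on the seated bush. A spring drives it from dead centre to either end, where it stays: 3 to 4 N at the lever's end starts it; past centre it snaps over.
- lever_end (a point): Centre of the lever's rounded end, 105 mm from the pivot, over jig y = 0; 140 mm above the bench at both ends of the swing, 165 mm when upright. The lever's outer 60 mm are a round black grip 18 mm thick, below it a 10 mm steel bar. The open arm, 80 mm long, stands up from the pivot 50 degrees ahead of the lever, its tip also about 140 mm above the bench.
- stopper_big: Bystander: cream tapered stopper, 44 mm across, 45 mm high, origin at the centre of its underside.
- stopper_mid: Bystander: cream tapered stopper, 40 mm across, 40 mm high, origin at the centre of its underside.
- stopper_small: Bystander: cream tapered stopper, 28 mm across, 28 mm high, origin at the centre of its underside.
- tube_ring: Bystander: plain black ring without flange, 52 mm across, 36 mm bore, 30 mm high, beyond the channel's mouth; origin at the centre of its underside.
- flat_washer: Bystander: flat red ring, 66 mm across, 8 mm high, origin at the centre of its underside.
- collar: Bystander: beige moulded collar, 54 mm across, 22 mm high, origin at the centre of its underside.
- metal_sleeve: Bystander: aluminium sleeve standing upright, 60 mm across, 60 mm high, origin at the centre of its underside.
Things that resemble listed ones, but are neither listed nor needed, are in the scene too. Leave any blue or red look-alike of the bush alone.

How it is judged:
By the outcome, as a careful person would: the job done as asked, in the order asked, and still so for the second after the job is handed in, with the robot touching nothing.
It also fails if it takes over 51 s, if anything falls off the work surface, if the arm or the gripper's body presses on something with over 40 N, if the wrist force passes 120 N, or if a joint passes its speed limit or range.

## Working session

There is one attempt and no reset: what is moved stays moved. The work goes in short steps, Python scripts to look and compute and a shell command to move; the robot and the scene stay as the last step left them, time stands still between calls to the robot, and variables do not carry over. Pictures are saved under pics/ and viewed, at most 10 in all, crops included, and the job is handed in when it is done.

```bash
mkdir -p pics; ls
python3 - <<'E'
from bench import r
import cv2
for n in("scene","top"):
    c=r.camera(n); cv2.imwrite(f"pics/{n}0.png",c["img"][:,:,::-1]); print(n,c["camera_matrix"],c["xyz"],c["attitude"])
    for t in("jig","bush","clamp","lever_end","tube_ring"):
        for o in r.outline_of(t,n)[:3]: print(t,round(o["score"],2),[round(float(v)) for v in o["bbox"]])
s=r.read_state();print(s["time"],s["ee_pos"],s["eef_rot"],s["ft_force"])
E
```

```text
pics
scene [[365.64380223   0.         316.08176951]
 [  0.         365.64380223 201.9530545 ]
 [  0.           0.           1.        ]] [ 1.00393173 -0.42002325  0.7200527 ] [ 0.83588704  0.386565   -0.15665864 -0.35681709]
jig 0.82 [271, 258, 113, 91]
bush 0.85 [325, 310, 26, 28]
bush 0.85 [305, 187, 20, 20]
bush 0.73 [291, 239, 24, 19]
clamp 0.95 [240, 243, 45, 36]
lever_end 0.56 [241, 243, 43, 34]
tube_ring 0.61 [338, 212, 20, 26]
top [[473.88069807   0.         320.04953146]
 [  0.         473.88069807 196.46765406]
 [  0.           0.           1.        ]] [ 0.32325447 -0.01165314  1.4191055 ] [-0.70526394  0.70553298 -0.05168527  0.04641791]
jig 0.64 [396, 185, 38, 10]
jig 0.6 [360, 194, 105, 55]
bush 0.8 [286, 240, 22, 21]
bush 0.71 [340, 196, 22, 20]
bush 0.69 [316, 246, 19, 24]
clamp 0.68 [392, 186, 31, 12]
lever_end 0.54 [394, 186, 38, 11]
tube_ring 0.57 [287, 195, 17, 18]
0.6 [ 0.17383965 -0.60036998  0.23359391] [9.90088769e-01 1.40442957e-01 1.99500864e-05 7.50774299e-05] [ 0.27831272  0.74103365 -0.03788548]
```

View pics/scene0.png

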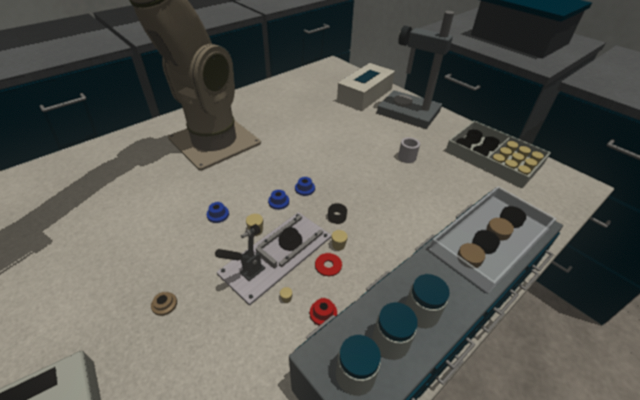

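View pics/top0.png

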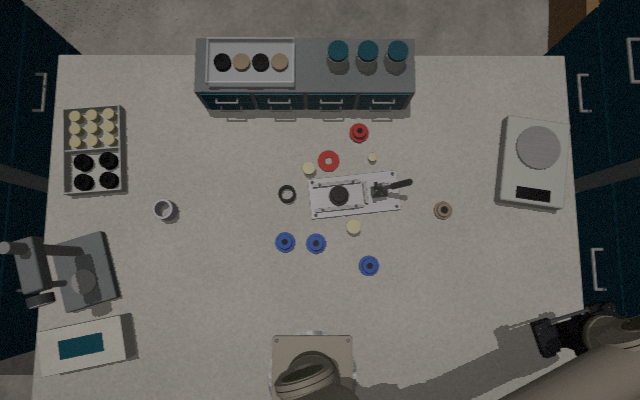

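Black bush in the channel sits at scene (291,239) / top (340,196). The other "bush" hits are blue look-alikes at scene (305,187), (279,199) and (217,212), a red one at (322,311), and the plain tube ring at (338,212). Only the black one is in the jig. I'll confirm it in rectified crops (plane z=12 mm).

```bash
cat > h.py <<'E'
import numpy as np,cv2
from scipy.spatial.transform import Rotation as R
def P(c):
    Rw=R.from_quat(c["attitude"]).as_matrix().T
    return c["camera_matrix"]@np.c_[Rw,-Rw@c["xyz"]]
def proj(c,p):
    q=P(c)@np.append(p,1); return q[:2]/q[2]
def ray(c,uv,z):
    M=P(c); H=np.c_[M[:,0],M[:,1],M[:,2]*z+M[:,3]]; w=np.linalg.solve(H,[*uv,1]); return w[:2]/w[2]
def rect(c,z,x0,y0,w,h,s):  # image: col = (y0-y)*s, row=(x0-x)*s
    M=P(c); H=np.c_[M[:,0],M[:,1],M[:,2]*z+M[:,3]]
    A=np.array([[0,-1/s,x0],[-1/s,0,y0],[0,0,1]])
    return cv2.warpPerspective(c["img"],H@A,(w,h),flags=cv2.INTER_CUBIC|cv2.WARP_INVERSE_MAP)
E
python3 - <<'E'
from bench import r
from h import *
ims=[]
for n in("scene","top"):
    c=r.camera(n)
    j=ray(c,(340,196) if n=="top" else (291,239),0.03); print(n,"bush",j)
    ims.append(rect(c,0.012,0.48,0.10,800,300,2000 if 0 else 2200)if 0 else rect(c,0.012,0.46,0.12,800,300,2400))
    for o in r.outline_of("jig",n)[:2]+r.outline_of("bush",n)[:3]:
        k=np.argwhere(o["mask"])[:,::-1]
        print(n,[round(float(v)) for v in o["bbox"]],k.mean(0),ray(c,k.mean(0),0.025))
cv2.imwrite("pics/rect.png",np.vstack(ims)[:,:,::-1])
E
```

```text
scene bush [ 0.53041478 -0.08110216]
scene [273, 258, 115, 94] [268.8640257  257.06873662] [ 0.53719987 -0.15260298]
scene [304, 191, 17, 24] [305.10954064 185.81625442] [0.39678654 0.07366099]
scene [281, 202, 19, 20] [278.76119403 199.05970149] [ 0.3927238  -0.01670627]
scene [218, 212, 26, 23] [217.57541899 211.89385475] [ 0.328829   -0.16980387]
top bush [ 0.51879    -0.08119467]
top [360, 193, 106, 50] [356.82048957 193.83529767] [ 0.52600372 -0.13154007]
top [368, 268, 17, 18] [368.50304878 265.44512195] [ 0.31518143 -0.16314357]
top [360, 134, 19, 18] [359.05555556 132.74305556] [ 0.71301933 -0.14049237]
top [288, 242, 20, 24] [285.60576923 241.65384615] [0.38438949 0.07888923]
```

```bash
python3 - <<'E'
from bench import r
from h import *
ims=[]
for n in("scene","top"):
    c=r.camera(n)
    ims.append(rect(c,0.012,0.53,0.06,800,600,2200)[:,:] )
    ims[-1]=cv2.resize(rect(c,0.012,0.50,0.07,400,300,1250),(800,600),interpolation=cv2.INTER_CUBIC) if 0 else ims[-1]
np.save("rects.npy",np.array(ims))
E
python3 - <<'E'
from bench import r
from h import *
ims=[]
for n in("scene","top"):
    c=r.camera(n)
    ims.append(rect(c,0.012,0.62,0.06,720,300,1800))
cv2.imwrite("pics/rect2.png",np.vstack(ims)[:,:,::-1])
E
```

```text
(no output)
```

View pics/rect2.png

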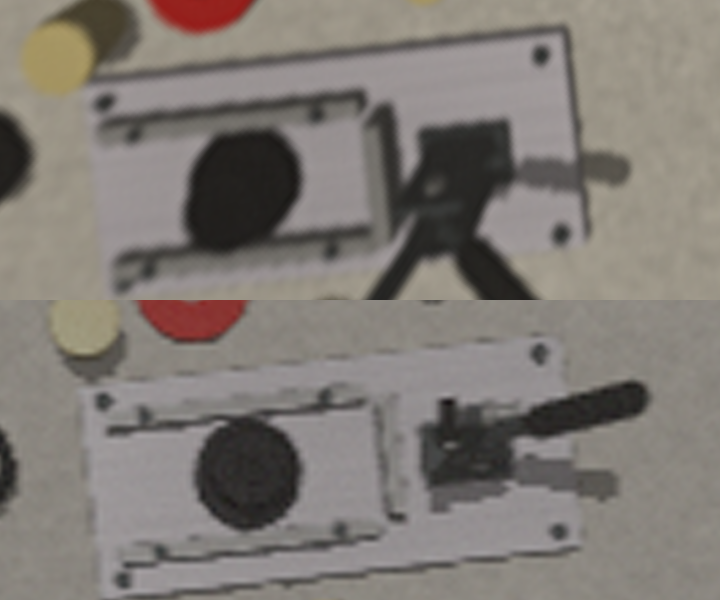

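The plate screws rectify to the same place in both views (about 0.5 mm apart), and the plate size fits 270 x 120. The jig is at origin (0.526,-0.1145) with its x axis at 96.4°. The black flanged bush is at jig x ≈ +37 mm, so it must go 44 mm. The clamp is open, with the lever pointing to jig -x. Next I compute the approach rows.

```bash
cat >> h.py <<'E'
O=np.array([.5264,-.1145]); X=np.array([-.1107,.9939]); Y=np.array([-.9939,-.1107])
def st(r):
    s=r.read_state(); p=np.array(s["ee_pos"]); m=R.from_quat(s["eef_rot"]).as_matrix(); d=p[:2]-O
    print("t",s["time"],"jig",np.round([d@X,d@Y,p[2]],4),"yaw",round(np.degrees(np.arctan2(m[1,0],m[0,0])),2),"tilt",np.round(m[:,2],3),"F",np.round(s["ft_force"],1),"w",s["width"],"j",np.round(s["joint_positions"],2))
    return p,m
def plan(r,jt,yaw,n):
    p,m=st(r); t=np.r_[O+jt[0]*X+jt[1]*Y,jt[2]]; a=np.arctan2(m[1,0],m[0,0]); da=(np.radians(yaw)-a+np.pi)%(2*np.pi)-np.pi
    for i in range(n):
        k=a+da*i/n; Rz=np.array([[np.cos(k),np.sin(k),0],[np.sin(k),-np.cos(k),0],[0,0,-1]])
        print("[%.3f,%.3f,%.3f,%.3f]"%(*(Rz.T@((t-p)/n)),-da/n),end=",\n"[:1]+("\n" if i%8==7 else ""))
    print()
E
python3 - <<'E'
from bench import r
from h import *
plan(r,(.086,0,.234),96.4,24)
E
```

```text
t 1.1 jig [-0.4439  0.4042  0.2336] yaw 16.15 tilt [ 0. -0. -1.] F [1.1 0.6 0.8] w 0.08706075050428039 j [ 1.27  0.33 -0.06  1.46  0.02  1.35 -0.09]
[0.020,-0.019,-0.000,-0.058],[0.021,-0.018,-0.000,-0.058],[0.022,-0.016,-0.000,-0.058],[0.023,-0.015,-0.000,-0.058],[0.024,-0.014,-0.000,-0.058],[0.025,-0.012,-0.000,-0.058],[0.026,-0.011,-0.000,-0.058],[0.026,-0.009,-0.000,-0.058],
[0.027,-0.008,-0.000,-0.058],[0.027,-0.006,-0.000,-0.058],[0.027,-0.005,-0.000,-0.058],[0.028,-0.003,-0.000,-0.058],[0.028,-0.001,-0.000,-0.058],[0.028,0.000,-0.000,-0.058],[0.028,0.002,-0.000,-0.058],[0.028,0.004,-0.000,-0.058],
[0.027,0.005,-0.000,-0.058],[0.027,0.007,-0.000,-0.058],[0.027,0.008,-0.000,-0.058],[0.026,0.010,-0.000,-0.058],[0.025,0.011,-0.000,-0.058],[0.025,0.013,-0.000,-0.058],[0.024,0.014,-0.000,-0.058],[0.023,0.016,-0.000,-0.058],
```

```bash
python3 -m pendant '[[0.020,-0.019,0,-0.058],[0.021,-0.018,0,-0.058],[0.022,-0.016,0,-0.058],[0.023,-0.015,0,-0.058],[0.024,-0.014,0,-0.058],[0.025,-0.012,0,-0.058],[0.026,-0.011,0,-0.058],[0.026,-0.009,0,-0.058]]' 0
python3 -m pendant '[[0.027,-0.008,0,-0.058],[0.027,-0.006,0,-0.058],[0.027,-0.005,0,-0.058],[0.028,-0.003,0,-0.058],[0.028,-0.001,0,-0.058],[0.028,0,0,-0.058],[0.028,0.002,0,-0.058],[0.028,0.004,0,-0.058]]'
python3 - <<'E'
from bench import r
from h import *
plan(r,(.086,0,.234),96.4,8)
E
```

```text
time: 1.77
ee_pos: [0.2877, -0.4092, 0.2337]
eef_rot: [0.931, 0.366, -0.0, 0.0]
ft_force: [0.5, -0.3, 0.1]
width: 0.0417
grip_force: 0.0
time: 2.43
ee_pos: [0.4036, -0.2178, 0.2338]
eef_rot: [0.822, 0.57, -0.0, 0.0]
ft_force: [0.3, -0.9, -0.6]
width: 0.0006
grip_force: 0.0
t 2.4333 jig [-0.0891  0.1335  0.2338] yaw 69.47 tilt [ 0.    -0.001 -1.   ] F [ 0.3 -0.9 -0.6] w 0.0005843904876364676 j [ 0.89 -0.01 -0.48  1.86 -0.01  1.3   0.05]
[0.027,0.005,-0.000,-0.059],[0.027,0.007,-0.000,-0.059],[0.026,0.008,-0.000,-0.059],[0.026,0.010,-0.000,-0.059],[0.025,0.011,-0.000,-0.059],[0.024,0.013,-0.000,-0.059],[0.024,0.014,-0.000,-0.059],[0.023,0.015,-0.000,-0.059],
```

```bash
python3 -m pendant '[[0.027,0.005,0,-0.059],[0.027,0.007,0,-0.059],[0.026,0.008,0,-0.059],[0.026,0.010,0,-0.059],[0.025,0.011,0,-0.059],[0.024,0.013,0,-0.059],[0.024,0.014,0,-0.059],[0.023,0.015,0,-0.059]]'
python3 -m pendant '[[0,0,0,0],[0,0,0.03,0],[0,0,0.03,0],[0,0,0.03,0],[0,0,0.03,0],[0,0,0.03,0],[0,0,0,0]]'
python3 - <<'E'
from bench import r
from h import *
plan(r,(.086,0,.028),96.4,4)
c=r.camera("scene"); cv2.imwrite("pics/s2.png",cv2.resize(c["img"][150:310,190:390],(800,640))[:600,:,::-1])
E
```

```text
time: 3.1
ee_pos: [0.5178, -0.0295, 0.2338]
eef_rot: [0.666, 0.746, 0.0, 0.0]
ft_force: [-0.1, -0.3, 0.9]
width: 0.0003
grip_force: 0.0
time: 3.68
ee_pos: [0.5136, -0.0311, 0.0786]
eef_rot: [0.667, 0.745, -0.002, -0.003]
ft_force: [-1.3, -0.4, -0.5]
width: 0.0002
grip_force: 0.0
t 3.6833 jig [0.0843 0.0035 0.0786] yaw 96.32 tilt [-0.008  0.001 -1.   ] F [-1.3 -0.4 -0.5] w 0.000239951648039586 j [ 0.57  0.32 -0.68  1.89  0.23  1.02 -0.1 ]
[0.000,0.001,0.013,-0.000],[0.000,0.001,0.013,-0.000],[0.000,0.001,0.013,-0.000],[0.000,0.001,0.013,-0.000],
```

View pics/s2.png

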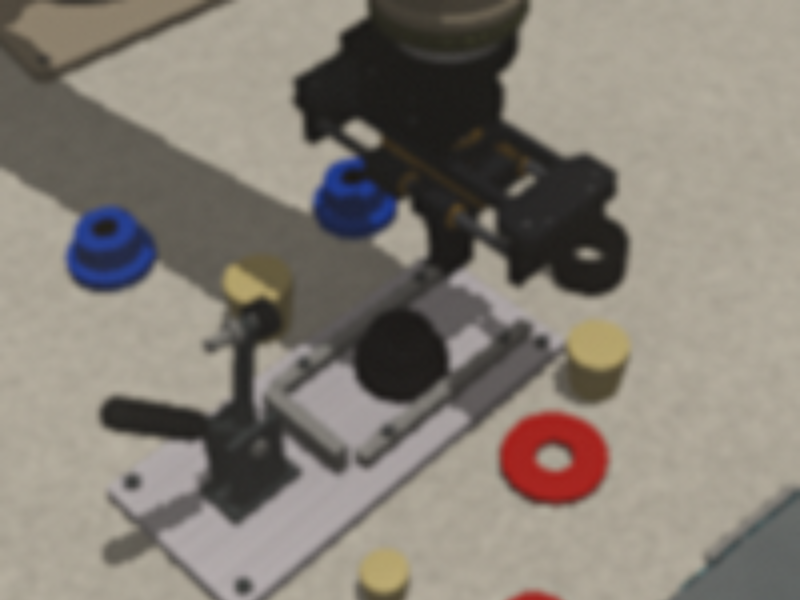

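The closed fingers hang above the mouth end of the channel. The black bush (crop 400,355) lies between them and the stop, the path is clear, and the clamp is open. Going down.

```bash
python3 -m pendant '[[0,0,0.012,0],[0,0.002,0.013,0],[0,0.002,0.012,0],[0,0,0.012,0],[0,0,0,0],[0,0,0,0]]'
python3 - <<'E'
from bench import r
from h import *
plan(r,(.034,0,.028),96.4,8)
E
```

```text
time: 4.23
ee_pos: [0.5207, -0.03, 0.0339]
eef_rot: [0.667, 0.745, -0.0, -0.001]
ft_force: [0.2, 0.5, -0.1]
width: 0.0003
grip_force: 0.0
t 4.2333 jig [ 0.0846 -0.0037  0.0339] yaw 96.38 tilt [-0.001  0.    -1.   ] F [ 0.2  0.5 -0.1] w 0.0002916732373872608 j [ 0.54  0.4  -0.65  1.91  0.3   0.94 -0.15]
[-0.006,-0.000,0.001,-0.000],[-0.006,-0.000,0.001,-0.000],[-0.006,-0.000,0.001,-0.000],[-0.006,-0.000,0.001,-0.000],[-0.006,-0.000,0.001,-0.000],[-0.006,-0.000,0.001,-0.000],[-0.006,-0.000,0.001,-0.000],[-0.006,-0.000,0.001,-0.000],
```

```bash
python3 -m pendant '[[0,-0.002,0.003,0],[0,0,0.003,0],[-0.005,0,0,0],[-0.005,0,0,0],[-0.005,0,0,0],[-0.005,0,0,0],[-0.005,0,0,0],[0,0,0,0]]'
python3 -m pendant '[[-0.004,0,0,0],[-0.004,0,0,0],[-0.004,0,0,0],[0,0,0,0]]'
python3 - <<'E'
from bench import r
from h import *
st(r)
E
```

```text
time: 4.9
ee_pos: [0.5221, -0.0568, 0.0286]
eef_rot: [0.667, 0.745, -0.0, 0.0]
ft_force: [0.5, 0.4, -0.1]
width: 0.0004
grip_force: 0.0
time: 5.23
ee_pos: [0.5234, -0.0681, 0.0286]
eef_rot: [0.667, 0.745, -0.0, 0.0]
ft_force: [-0.0, -0.0, 0.8]
width: 0.0003
grip_force: 0.0
t 5.2333 jig [ 0.0464 -0.0021  0.0286] yaw 96.31 tilt [ 0. -0. -1.] F [-0.  -0.   0.8] w 0.0002832757105878384 j [ 0.59  0.41 -0.63  1.9   0.3   0.93 -0.08]
```

```bash
python3 -m pendant '[[-0.003,0,0,0],[-0.003,0,0,0],[-0.003,0,0,0],[0,0,0,0],[0,0,0,0]]'
python3 -m pendant '[[-0.002,0,0,0],[-0.001,0,0,0],[0,0,0,0]]'
python3 -m pendant '[[-0.001,0,0,0],[-0.001,0,0,0],[0,0,0,0]]'
python3 - <<'E'
from bench import r
from h import *
st(r)
c=r.camera("scene"); a=rect(c,0.012,0.62,0.06,720,300,1800)
d=r.camera("top"); b=rect(d,0.012,0.62,0.06,720,300,1800)
cv2.imwrite("pics/r3.png",np.vstack([a,b])[:,:,::-1])
E
```

```text
time: 5.65
ee_pos: [0.5243, -0.0765, 0.0286]
eef_rot: [0.667, 0.745, -0.0, 0.0]
ft_force: [0.0, -0.4, 0.3]
width: 0.0006
grip_force: 0.0
time: 5.9
ee_pos: [0.5246, -0.0793, 0.0286]
eef_rot: [0.667, 0.745, -0.0, 0.0]
ft_force: [0.4, 0.1, 0.2]
width: 0.0005
grip_force: 0.2
time: 6.15
ee_pos: [0.5248, -0.0812, 0.0285]
eef_rot: [0.667, 0.745, -0.0, 0.0]
ft_force: [1.0, 0.2, 0.4]
width: 0.0008
grip_force: 0.3
t 6.15 jig [ 0.0332 -0.0021  0.0285] yaw 96.36 tilt [-0. -0. -1.] F [1.  0.2 0.4] w 0.000795184751479412 j [ 0.6   0.42 -0.63  1.89  0.3   0.93 -0.05]
```

View pics/r3.png

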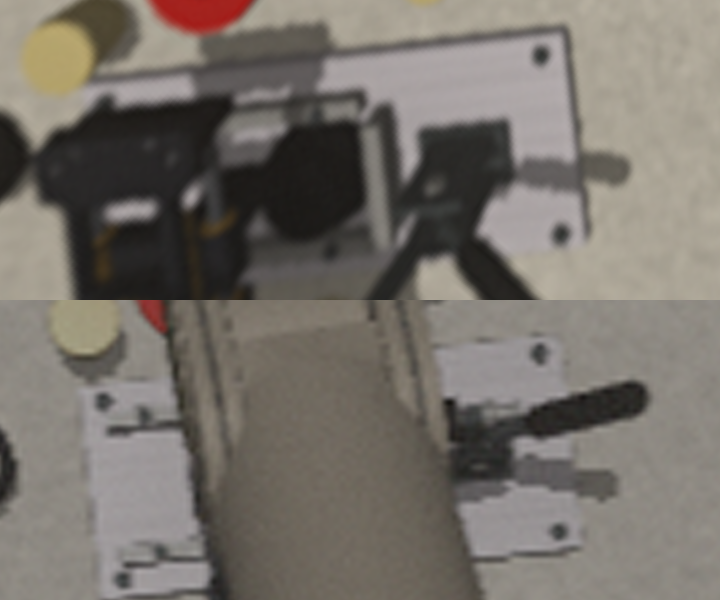

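In the top half the bush (315,180) now reaches the stop bar at column 365. There is no reaction force yet, so I creep on until it shows.

```bash
python3 -m pendant '[[-0.001,0,0,0],[0,0,0,0],[0,0,0,0]]'
python3 -m pendant '[[-0.001,0,0,0],[0,0,0,0],[0,0,0,0]]'
```

```text
time: 6.5
ee_pos: [0.5249, -0.0821, 0.0285]
eef_rot: [0.667, 0.745, -0.0, 0.0]
ft_force: [0.1, 1.0, 0.0]
width: 0.0005
grip_force: 0.3
time: 6.75
ee_pos: [0.525, -0.0826, 0.0285]
eef_rot: [0.667, 0.745, 0.0, -0.0]
ft_force: [-0.7, 4.2, 0.5]
width: 0.0002
grip_force: 1.8
```

```bash
python3 -m pendant '[[-0.001,0,0,0],[0,0,0,0],[0,0,0,0]]'
```

```text
time: 7.0
ee_pos: [0.525, -0.0828, 0.0285]
eef_rot: [0.666, 0.746, 0.0, -0.001]
ft_force: [-1.3, 7.1, 0.7]
width: 0.0007
grip_force: 3.1
```

Seated: 7 N reaction with no further motion, at finger face jig x ≈ +22 mm. Backing off, rising and going behind the lever.

```bash
python3 -m pendant '[[0.005,0,0,0],[0.01,0,0,0],[0.01,0,0,0],[0,0,-0.02,0],[0,0,-0.03,0],[0,0,-0.03,0],[0,0,-0.03,0],[0,0,-0.03,0]]'
python3 -m pendant '[[0,0,-0.03,0],[0,0,-0.03,0],[0,0,0,0],[0,0,0,0]]'
python3 - <<'E'
from bench import r
from h import *
plan(r,(-.2,0,.226),96.4,8)
d=r.camera("scene"); b=rect(d,0.012,0.62,0.06,720,300,1800)
cv2.imwrite("pics/r4.png",b[:,:,::-1])
E
```

```text
time: 7.67
ee_pos: [0.5221, -0.0582, 0.17]
eef_rot: [0.666, 0.746, -0.0, 0.0]
ft_force: [0.3, -0.1, -0.2]
width: 0.0002
grip_force: 0.0
time: 8.0
ee_pos: [0.5232, -0.0586, 0.2301]
eef_rot: [0.667, 0.745, 0.001, 0.002]
ft_force: [0.6, -0.7, 0.1]
width: 0.0006
grip_force: 0.0
t 8.0 jig [ 0.056  -0.003   0.2301] yaw 96.39 tilt [ 0.003 -0.001 -1.   ] F [ 0.6 -0.7  0.1] w 0.0005718788444508667 j [ 0.66  0.18 -0.7   1.7   0.12  1.31  0.05]
[-0.032,-0.000,0.001,-0.000],[-0.032,-0.000,0.001,-0.000],[-0.032,-0.000,0.001,-0.000],[-0.032,-0.000,0.001,-0.000],[-0.032,-0.000,0.001,-0.000],[-0.032,-0.000,0.001,-0.000],[-0.032,-0.000,0.001,-0.000],[-0.032,-0.000,0.001,-0.000],
```

View pics/r4.png

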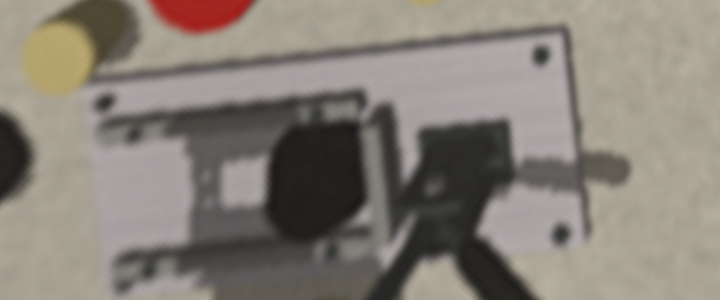

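The bush stands upright at (317,180), touching the stop at column 365. It stayed there when I backed off. On to the lever.

```bash
python3 -m pendant '[[-0.032,0,0,0],[-0.032,0,0,0],[-0.032,0,0,0],[-0.032,0,0,0],[-0.032,0,0,0],[-0.032,0,0,0],[-0.032,0,0,0],[-0.032,0,0,0]]'
python3 -m pendant '[[0,0,0,0],[0,-0.002,0.02,0],[0,0,0.025,0],[0,0,0.025,0],[0,0,0.02,0],[0,0,0,0],[0,0,0,0]]'
python3 - <<'E'
from bench import r
from h import *
plan(r,(-.176,0,.136),96.4,2)
E
```

```text
time: 8.72
ee_pos: [0.5502, -0.3146, 0.2266]
eef_rot: [0.667, 0.745, -0.0, -0.001]
ft_force: [0.8, 0.5, -0.6]
width: 0.0004
grip_force: 0.0
time: 9.3
ee_pos: [0.5479, -0.313, 0.1369]
eef_rot: [0.667, 0.745, -0.0, -0.002]
ft_force: [-0.4, 0.7, 0.9]
width: 0.0007
grip_force: 0.0
t 9.3 jig [-0.1997  0.0006  0.1369] yaw 96.39 tilt [-0.003  0.002 -1.   ] F [-0.4  0.7  0.9] w 0.0006605995304465896 j [ 0.85  0.47 -0.53  1.54  0.24  1.21  0.39]
[0.012,0.000,0.000,-0.000],[0.012,0.000,0.000,-0.000],
```

```bash
python3 -m pendant '[[0.008,0,0,0],[0.008,0,0,0],[0.008,0,0,0],[0.008,0,0,0],[0.006,0,0,0],[0,0,0,0]]'
python3 -m pendant '[[0.008,0,0,0],[0.008,0,0,0],[0.008,0,0,0],[0.006,0,0,0],[0,0,0,0]]'
python3 - <<'E'
from bench import r
from h import *
st(r)
c=r.camera("scene"); cv2.imwrite("pics/s5.png",cv2.resize(c["img"][150:310,190:390],(750,600))[:,:,::-1])
E
```

```text
time: 9.8
ee_pos: [0.5452, -0.2781, 0.1413]
eef_rot: [0.667, 0.745, -0.001, 0.003]
ft_force: [0.1, -8.1, 3.8]
width: 0.0004
grip_force: 3.4
time: 10.22
ee_pos: [0.5416, -0.245, 0.1397]
eef_rot: [0.666, 0.746, 0.0, 0.001]
ft_force: [0.1, -1.9, 1.0]
width: 0.0002
grip_force: 1.2
t 10.2167 jig [-0.1314 -0.0007  0.1397] yaw 96.45 tilt [ 0.001 -0.001 -1.   ] F [ 0.1 -1.9  1. ] w 0.0001658831843268658 j [ 0.8   0.39 -0.56  1.64  0.22  1.18  0.3 ]
```

View pics/s5.png

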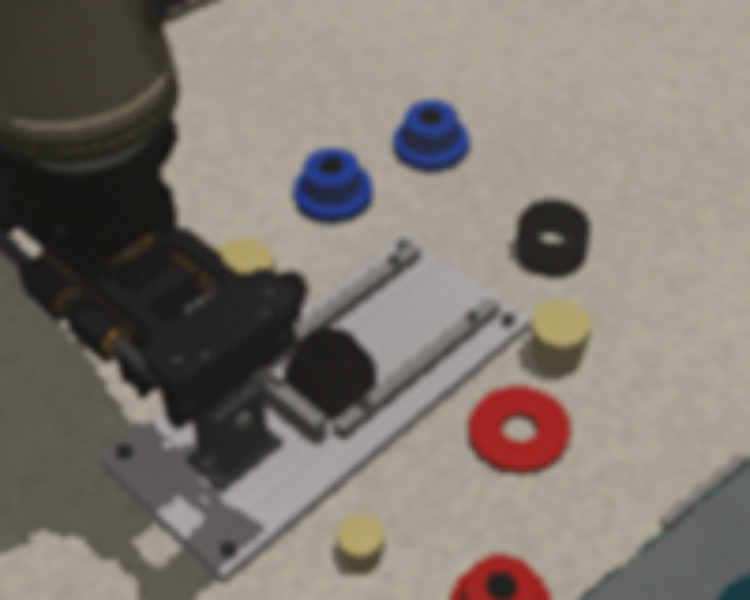

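The lever is hidden behind the gripper, but the force (8 N falling to 2 N) says it is riding towards dead centre. The bush (330,370) is still at the stop. I keep pushing.

```bash
python3 -m pendant '[[0.008,0,0,0],[0.008,0,0,0],[0.008,0,0,0],[0.006,0,0,0],[0,0,0,0]]'
python3 -m pendant '[[0.008,0,0,0],[0.008,0,0,0],[0.004,0,0,0],[0,0,0,0],[0,0,0,0],[0,0,0,0]]'
```

```text
time: 10.68
ee_pos: [0.5379, -0.2139, 0.1383]
eef_rot: [0.666, 0.746, 0.0, -0.001]
ft_force: [0.7, -0.1, -0.6]
width: 0.0007
grip_force: 0.0
time: 11.18
ee_pos: [0.5356, -0.197, 0.1385]
eef_rot: [0.667, 0.745, -0.0, 0.0]
ft_force: [0.6, -0.7, 1.7]
width: 0.0002
grip_force: 0.0
```

```bash
python3 -m pendant '[[-0.02,0,0,0],[-0.03,0,0,0],[-0.035,0,0,0],[-0.035,0,0,0],[-0.03,0,-0.02,0],[-0.03,0,-0.03,0],[-0.03,0,-0.03,0],[0,0,0,0]]'
python3 - <<'E'
from bench import r
from h import *
st(r)
c=r.camera("scene"); d=r.camera("top"); b=rect(d,0.012,0.62,0.06,750,300,1800)
cv2.imwrite("pics/s6.png",np.vstack([cv2.resize(c["img"][210:290,210:360],(562,300)).copy() if 0 else cv2.resize(c["img"][210:290,190:390],(750,300)),b])[:,:,::-1])
E
```

```text
time: 11.85
ee_pos: [0.5586, -0.4128, 0.2232]
eef_rot: [0.67, 0.742, -0.001, 0.005]
ft_force: [1.1, -0.8, 1.0]
width: 0.0002
grip_force: 0.0
t 11.85 jig [-0.3001  0.0011  0.2232] yaw 95.88 tilt [ 0.006 -0.007 -1.   ] F [ 1.1 -0.8  1. ] w 0.00017669318024426668 j [ 0.89  0.53 -0.49  1.25  0.25  1.41  0.53]
```

View pics/s6.png

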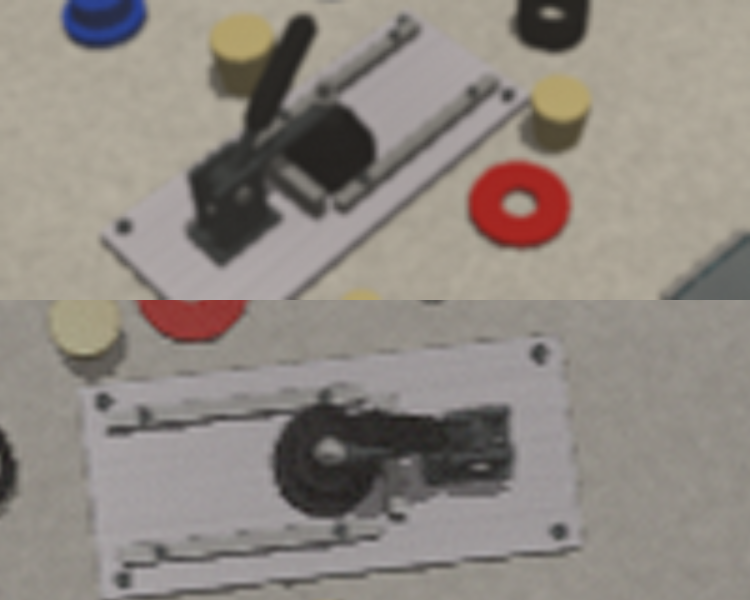

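The lever now leans to jig +x (upper half, 280,70), the arm's foot is on the bush's middle (lower half, 330,450), and the bush measures jig x ≈ -8 mm against an expected -7. The other things haven't moved. Handing in.

```bash
python3 -m pendant '[[0,0,0,0],[0,0,0,0],[0,0,0,0],[0,0,0,0]]'; python3 -c "
from bench import r
print(r.close_job())"
```

```text
time: 12.28
ee_pos: [0.5587, -0.4033, 0.2168]
eef_rot: [0.666, 0.746, -0.0, -0.001]
ft_force: [-0.2, -0.6, 0.3]
width: 0.0003
grip_force: 0.0
the job is handed in; nothing more can be done
None
```

The bush is seated snug against the stop and the clamp has snapped over with its foot on the bush; I handed the job in at about 12 s with the robot touching nothing.

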